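# Dress the edge of a clamped plate with a diamond file

### The job

Pick up the diamond file with the orange grip and dress the top edge of the clamped plate with light forward strokes: first at the red knob's end, then in the middle, last at the blue knob's end. Each stroke runs square across the edge, tip first towards the taller jaw, from the front of the file right up to the grip. Lift the file clear of the edge after every stroke so that it never drags backwards. Then lay the file flat on the cork pad again, lengthwise along it, and let go, without disturbing the things around.

Things in the scene. Friction and masses are not known exactly. Their poses are not given: they have to be found in the camera images.
- file: loose flat diamond file, dark steel, 0.16 kg, 160 x 34 mm, 8 mm thick, on the pad. An orange upright grip (36 mm along the file, 20 mm across, flat sides) rises from 8 to 55 mm above its underside. Origin: on the underside (which does the filing), below the grip's centre; x runs to the tip, z up: blade from x = -45 mm (heel) to +115 mm (tip), y within 17 mm.
- file_mid (a point): centre of the file's underside, 35 mm ahead of file's origin, same axes
- pad: fixed cork pad, 190 x 90 mm, 6 mm thick; origin at the centre of its underside, x along its length; the file starts with its tip towards the pad's +x end and its blade's middle near the pad's middle
- jig: fixed grey fixture, base 100 x 180 mm, 22 mm high; origin at the centre of its underside, z up. A 6 mm thick aluminium plate stands upright in it between two dark jaws: the taller (85 mm high) on the plate's +x side, away from the robot, the lower (75 mm) on the -x side. Strokes go along the jig's +x, the file's x along the jig's x.
- edge (a point): middle of the plate's straight level top edge, 95 mm above the worktop, over the jig's origin; the edge reaches 55 mm either way along the jig's y. Moves with the plate; axes as the jig's. Strokes with the file's centre line at the jig's y = +36, 0 and -36 mm suit the two ends and the middle.
- plate_press (a joint): how far the plate and jaws are pressed down on their springs (m): 0 at rest, stop at 0.012; about 1 N starts it and each further mm takes 0.6 N. 3 to 6 mm is a light filing pressure; above 10 mm is too hard; a stroke counts while it is above 1 mm.
- plate_give (a joint): how far the plate has been carried along the jig's x by the file's drag (m): 0 at rest, sprung both ways at 0.9 N per mm, stops at -0.005 and +0.007; positive (towards the taller jaw) on a forward stroke, negative if the file is dragged back
- red_knob: fixed red knob, 20 mm across, standing on the jig's base at one end of the plate, top 52 mm above the worktop; origin at its foot, 77 mm from the jig's centre along +y or -y
- blue_knob: the same in blue, at the other end of the plate
- bottle: loose laboratory bottle with red contents and a blue cap, 56 mm across, 104 mm high, between the pad and the jig; origin at the centre of its underside, z up; do not disturb
- beaker: loose small clear beaker, 44 x 48 mm, 58 mm high; origin at the centre of its underside, z up; do not disturb
- tape_roll: loose roll of beige tape lying flat, 76 mm across, 19 mm high; origin at the centre of its underside, z up; do not disturb
- box: loose white card box, 77 x 77 mm, 43 mm high; origin at the centre of its underside, z up; do not disturb

How it is judged:
On the way, in this order (a step that is already met when the one before it is completed fails the run):
1. stroke at the red knob's end of the edge: the file, square to the edge and tip beyond it, presses on the edge with its front part (edge more than 80 mm ahead of the grip's centre) (value of joint plate_press above 0.001 m and contact force between file and plate_press above 0.8 N and ((y of red_knob in the frame of jig above 0 m and y of file_mid in the frame of jig between 0.02 and 0.052 m) or (y of red_knob in the frame of jig below 0 m and y of file_mid in the frame of jig between -0.052 and -0.02 m)) and angle between the x axis of file and the x axis of jig, either way round below 0.26 rad and x of edge in the frame of file above 0.08 m).
2. still pressing there and carrying the plate towards the taller jaw, the edge is close to the grip (less than 35 mm ahead of its centre) (value of joint plate_press above 0.001 m and contact force between file and plate_press above 0.8 N and ((y of red_knob in the frame of jig above 0 m and y of file_mid in the frame of jig between 0.02 and 0.052 m) or (y of red_knob in the frame of jig below 0 m and y of file_mid in the frame of jig between -0.052 and -0.02 m)) and angle between the x axis of file and the x axis of jig, either way round below 0.26 rad and x of edge in the frame of file between 0 and 0.035 m and value of joint plate_give above 0.0008 m).
3. the file is lifted at least 8 mm clear of the edge before it goes back (z of edge in the frame of file below -0.008 m and x of edge in the frame of file below 0.06 m).
4. stroke at the middle of the edge: the file, square to the edge and tip beyond it, presses on the edge with its front part (edge more than 80 mm ahead of the grip's centre) (value of joint plate_press above 0.001 m and contact force between file and plate_press above 0.8 N and y of file_mid in the frame of jig between -0.016 and 0.016 m and angle between the x axis of file and the x axis of jig, either way round below 0.26 rad and x of edge in the frame of file above 0.08 m).
5. still pressing there and carrying the plate towards the taller jaw, the edge is close to the grip (less than 35 mm ahead of its centre) (value of joint plate_press above 0.001 m and contact force between file and plate_press above 0.8 N and y of file_mid in the frame of jig between -0.016 and 0.016 m and angle between the x axis of file and the x axis of jig, either way round below 0.26 rad and x of edge in the frame of file between 0 and 0.035 m and value of joint plate_give above 0.0008 m).
6. the file is lifted at least 8 mm clear of the edge before it goes back (all of step 3).
7. stroke at the blue knob's end of the edge: the file, square to the edge and tip beyond it, presses on the edge with its front part (edge more than 80 mm ahead of the grip's centre) (value of joint plate_press above 0.001 m and contact force between file and plate_press above 0.8 N and ((y of red_knob in the frame of jig above 0 m and y of file_mid in the frame of jig between -0.052 and -0.02 m) or (y of red_knob in the frame of jig below 0 m and y of file_mid in the frame of jig between 0.02 and 0.052 m)) and angle between the x axis of file and the x axis of jig, either way round below 0.26 rad and x of edge in the frame of file above 0.08 m).
8. still pressing there and carrying the plate towards the taller jaw, the edge is close to the grip (less than 35 mm ahead of its centre) (value of joint plate_press above 0.001 m and contact force between file and plate_press above 0.8 N and ((y of red_knob in the frame of jig above 0 m and y of file_mid in the frame of jig between -0.052 and -0.02 m) or (y of red_knob in the frame of jig below 0 m and y of file_mid in the frame of jig between 0.02 and 0.052 m)) and angle between the x axis of file and the x axis of jig, either way round below 0.26 rad and x of edge in the frame of file between 0 and 0.035 m and value of joint plate_give above 0.0008 m).
9. the file is lifted at least 8 mm clear of the edge before it goes back (all of step 6).
At the end, for the whole second after the job is handed in: the file lies at rest and released, flat, grip up, on the cork pad: its middle within 40 mm of the pad's centre and its length within 17 degrees of the pad's (horizontal distance between file_mid and pad below 0.04 m and angle between the x axis of file and the x axis of pad, either way round below 0.3 rad and angle between file's own z axis and vertical below 0.08 rad and height (world z) of file below 0.009 m and linear speed of file below 0.02 m/s and contact force between the fingers and file below 0.05 N); the robot touches nothing.
It fails at once if the file drags the plate back by more than 1 mm (about 0.9 N) (value of joint plate_give below -0.001 m).
It fails at once if the plate is pressed down more than 10 mm (about 7 N) (value of joint plate_press above 0.01 m).
It fails at once if the bottle, the beaker, the tape roll or the white box is moved more than 25 mm or tipped (distance of any of bottle, beaker, tape_roll, box from where it was at the start of the episode above 0.025 m or angle between any of bottle, beaker, tape_roll, box's own z axis and vertical above 0.3 rad).
It also fails if it takes over 61 s, if anything falls off the work surface, if the arm or the gripper's body presses on something with over 40 N, if the wrist force passes 120 N, or if a joint passes its speed limit or range.

### The arm

A 7-joint arm with a two-finger parallel gripper is mounted at the origin on a cart in front of the work surface, level with it; the furniture and walls round the work are solid. World frame = base frame: x ahead of the robot, y to its left, z up, the work surface at z = 0. Lengths are in m, angles in rad, forces in N, time in s.
With the tool pointing down it reaches from about 0.4 to 0.925 m from the base axis. Payload 4.1 kg.
Tool frame: the origin (TCP) lies midway between the tips of the shut fingers; the grasp point (between the pads) lies 19 mm behind it (tcp_to_grasp is the distance from the TCP to the grasp point, in m); z points along the fingers, y is the line along which they close (so a half turn about z gives the same grasp; the last joint's range is limited). The gripper opens to 85 mm and grips with 20 to 120 N. Pads are 22 mm wide; open, the fingers measure 114 mm over their backs; the gripper's body (76 mm by 85 mm) begins 54 mm behind the grasp point. The pads swing forward as they close: fully open they stand 13 mm farther back than shut.
Start: joints at [1.039, 0.398, 0.045, 1.537, -0.019, 1.207, -0.051], TCP at [0.273, -0.59, 0.231] pointing down, gripper open.
Joint ranges: [-2.82, 2.82], [-0.49, 2.23], [-1.37, 1.46], [0, 2.46], [-1.36, 4.5], [0.23, 2], [-2.94, 2.94]. Speed limits (rad/s): [2.57, 2.57, 3.14, 3.14, 3.14, 3.14, 3.14].

### API

Orientations are given as a unit quaternion [w, x, y, z].
In Python, from cell import * gives the robot as it stands.
- The arm moves only by the shell command python3 -m jog 'ROWS' [FORCE]. ROWS is JSON, a list of rows, each an object of numbers: "x", "y", "z": the shift along the tool's x, y, z in mm; "spin": the turn about the tool's z in degrees; "claw": the closure, from 0 (fully open) to 1 (shut). In form: [{"x": .., "y": .., "z": .., "spin": .., "claw": ..}, ...]. A call has exactly 8 rows; each row is the pose to reach, as a shift and turn from the pose commanded when the call began, along the tool's axes at that moment; what a row does not reach only later rows make up. A row lasts 1/8 s, in which the tool goes at most 62.5 mm and 10.7 degrees, less where a joint would pass 70% of its speed; a pose out of reach is approached as far as the arm can. A call with a gripper value outside its range is refused whole. The fingers move at their own pace and stop on an object; FORCE is the grip in N (left out, the last holds). Time passes only in rows, so rows that repeat a pose let the fingers close, or fill a call up. It gives the time, the measured TCP pose, the force, the opening and the grip force at its end, in the units of the state.
- sense(): the state, without advancing time (a new reading comes with each control period).
- snapshot(name): name is "side" or "top" or "wrist"; returns a dict with "pixels" (420x560x3 uint8, red, green, blue), "fx", "fy", "cx", "cy" (pixels), "origin" and "attitude" of the camera in the world. Camera axes: x right, y down, z forward; pixel columns grow to the right and rows downward; lengths in m; the calibration is good to about 2 mm. A picture is of the moment at which its call begins. There is no depth.
- hand_in(): hands the job in; it is judged then, once.
The state is a dict: "time_s": time; "joint_positions": joint angles; "dq": joint speeds; "joint_efforts": joint torques, N m; "ee_pos": TCP position; "orientation": TCP orientation; "force": force on the tool from outside, world axes, zero at the start; "ft_torque": the same for the moment, N m; "gripper_width": finger opening in m; "grasp_force": force on a finger pad.
Only numpy, scipy, OpenCV 4.12 (cv2) and the standard library are available. Lean on these libraries where they do the work, as an engineer would, in place of code of your own. Each camera call takes 0.05 s, during which the arm holds its last target. There are 200 camera calls.

## Working session

There is one attempt and no reset: what is moved stays moved. The work goes in short steps, Python scripts to look and compute and a shell command to move; the robot and the scene stay as the last step left them, time stands still between calls to the robot, and variables do not carry over. Pictures are saved under pics/ and viewed, at most 10 in all, crops included, and the job is handed in when it is done.

```bash
mkdir -p pics
python3 - <<'E'
from cell import *
import cv2,pickle,numpy as np
s=sense();print(s['time_s'],s['ee_pos'],s['orientation'],s['gripper_width'],s['force'])
for n in('top','side'):
    p=snapshot(n);pickle.dump(p,open(f'pics/{n}.pkl','wb'));cv2.imwrite(f'pics/{n}0.png',p['pixels'][:,:,::-1])
    print(n,p['fx'],p['fy'],p['cx'],p['cy'],p['origin'],p['attitude'])
E
```

```text
0.0 [ 0.27237229 -0.5894887   0.2302538 ] [-9.46388117e-04  9.76665326e-01  2.14764687e-01 -2.71733145e-04] 0.08579344704552364 [ 0.46784636 -0.60154701 -0.2172549 ]
top 455.6313985554755 455.6313985554755 278.1895268107187 208.53323335421453 [0.31221855 0.06059398 1.16672781] [ 0.06059376 -0.69834329  0.71080035 -0.05837737]
side 530.1416949252884 530.1416949252884 267.5965307910297 213.74121689468745 [ 0.07526588 -1.23990684  0.82662898] [-0.50523604  0.84795072 -0.14025924  0.07773979]
```

View pics/top0.png

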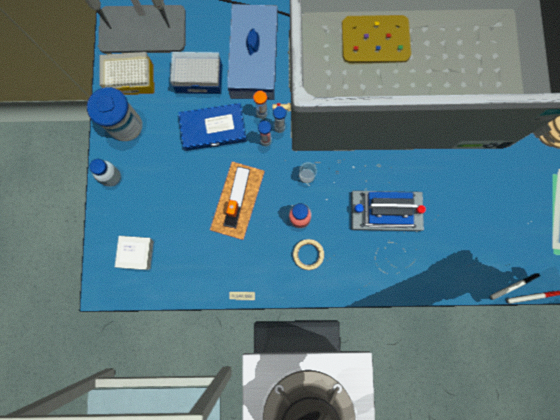

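View pics/side0.png

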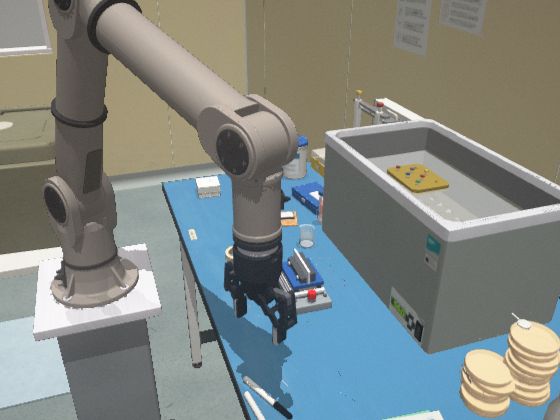

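The top view shows the file on its pad (orange grip at about (231,208), tip up towards (242,168)). The jig is at (388,210), with the blue knob at (359,209) and the red at (421,209), and the bottle is at (300,215). Red is on the jig's −y side. Now I'll measure these.

```bash
cat > h.py <<'E'
import numpy as np,cv2,pickle
from scipy.spatial.transform import Rotation as R
def rot(q): return R.from_quat([q[1],q[2],q[3],q[0]]).as_matrix()
def px2w(p,u,v,z):
    d=rot(p['attitude'])@np.array([(u-p['cx'])/p['fx'],(v-p['cy'])/p['fy'],1]);o=np.array(p['origin'])
    return o+d*(z-o[2])/d[2]
def w2px(p,w):
    c=rot(p['attitude']).T@(np.array(w)-p['origin']);return np.array([p['fx']*c[0]/c[2]+p['cx'],p['fy']*c[1]/c[2]+p['cy']])
def blob(p,lo,hi,box):
    x0,y0,x1,y1=box;im=p['pixels'][y0:y1,x0:x1]
    m=cv2.inRange(cv2.cvtColor(im,cv2.COLOR_RGB2HSV),np.array(lo),np.array(hi))
    n,l,st,c=cv2.connectedComponentsWithStats(m);i=1+np.argmax(st[1:,4])
    pts=np.argwhere(l==i)[:,::-1]+[x0,y0];return pts.mean(0),cv2.minAreaRect(pts.astype(np.float32)),len(pts)
E
python3 - <<'E'
from h import *
p=pickle.load(open('pics/top.pkl','rb'))
im=p['pixels']
for n,(lo,hi,box,z) in dict(red=((0,150,120),(8,255,255),(405,190,440,225),.052),
  grip=((5,200,180),(14,255,255),(215,190,250,225),.055),blade=((0,0,180),(180,60,255),(215,155,260,205),.012)).items():
    c,r,k=blob(p,lo,hi,box);print(n,c,r,k,px2w(p,*c,z)[:2])
for n,(u,v,z) in dict(blue=(359,209,.052),jigA=(350,230,.022),jigB=(424,231,.022),jigC=(423,191,.022),jigD=(352,191,.022),padA=(231,163,.006),padB=(264,169,.006),padC=(244,238,.006),padD=(211,231,.006),bottlecap=(300,211,.104),tape=(309,255,.019),beaker=(308,174,.05)).items(): print(n,px2w(p,u,v,z)[:2].round(3))
a=cv2.resize(im[150:250,340:440,::-1],(400,400),interpolation=2);b=cv2.resize(im[150:250,200:300,::-1],(400,400),interpolation=2)
cv2.imwrite('pics/crop.png',np.hstack([b,a]))
E
```

```text
red [421.04 208.52] ((421.0000305175781, 208.5), (4.949747085571289, 4.949747085571289), 45.0) 25 [ 0.49545044 -0.29149144]
grip [228.28571429 203.        ] ((228.21156311035156, 202.9423065185547), (0.7844645380973816, 6.079599857330322), 11.309932708740234) 7 [0.51746805 0.18601682]
blade [239.07317073 184.77804878] ((238.57940673828125, 185.56654357910156), (12.322212219238281, 36.1328010559082), 13.392498016357422) 410 [0.57296777 0.16291844]
blue [ 0.497 -0.138]
jigA [ 0.449 -0.118]
jigB [ 0.443 -0.304]
jigC [ 0.546 -0.309]
jigD [ 0.549 -0.127]
padA [0.633 0.185]
padB [0.615 0.098]
padC [0.435 0.151]
padD [0.454 0.236]
bottlecap [0.486 0.011]
tape [ 0.388 -0.013]
beaker [ 0.589 -0.014]
```

View pics/crop.png

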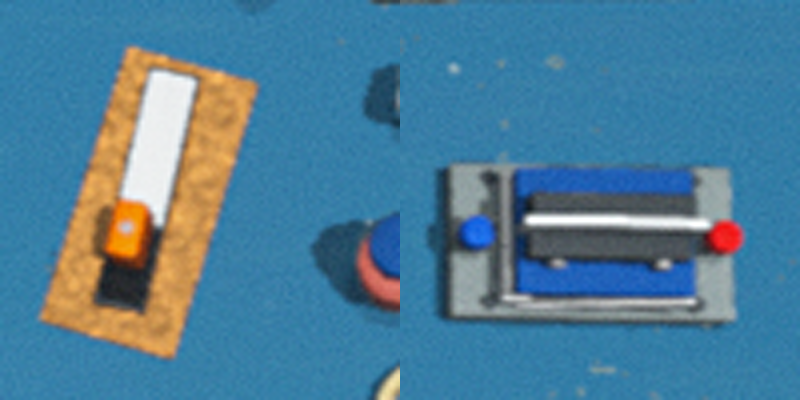

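Run:
```python
from h import *
p=pickle.load(open('pics/top.pkl','rb'))
f=lambda c,z:px2w(p,c[0]/4+200-.4,c[1]/4+150-.4,z)[:2]
g=lambda c,z:px2w(p,(c[0]-400)/4+340-.4,c[1]/4+150-.4,z)[:2]
ang=lambda d:np.degrees(np.arctan2(d[1],d[0]))
G=f((128,226),.061);T=f((172,73),.014);H=f((122,307),.014)
print('grip',G,'tip',T,'heel',H,'len',np.linalg.norm(T-H),ang(T-H),'origin from heel/tip',T+(H-T)*115/160)
P=np.array([f(c,.006) for c in((131,47),(258,82),(175,357),(42,321))]);print('pad',P.mean(0),ang(P[0]+P[1]-P[2]-P[3]))
J=np.array([g(c,.022) for c in((447,163),(731,168),(736,319),(445,318))]);print('jig',J.mean(0),ang(J[0]+J[1]-J[2]-J[3]),ang(J[0]+J[3]-J[1]-J[2])-90)
b,r=g((476,232),.052),g((723,237),.052);print('knobs',b,r,(b+r)/2,ang(b-r)-90,np.linalg.norm(b-r))
e=np.array([g(c,.095) for c in((525,219),(708,225))]);print('edge',e,e.mean(0),ang(e[0]-e[1])-90)
```

```text
grip [0.50844324 0.17715866] tip [0.61751483 0.15341433] heel [0.46440643 0.18594809] len 0.15652676399108537 -11.996264676756926 origin from heel/tip [0.50746817 0.17679797]
pad [0.53506331 0.16743221] -17.32752921319553
jig [ 0.49822256 -0.21428488] -2.7190412995329334 -1.6475411407461849
knobs [ 0.50055792 -0.13701974] [ 0.49465279 -0.28972666] [ 0.49760536 -0.2133732 ] -2.2145062013176755 0.15282105849701486
edge [[ 0.50063226 -0.15898309]
 [ 0.49502567 -0.26778837]] [ 0.49782896 -0.21338573] -2.949762460850579
```

```bash
python3 -m jog '[{"x":40,"y":-44,"z":0,"spin":3,"claw":0},{"x":80,"y":-89,"z":0,"spin":6,"claw":0},{"x":120,"y":-134,"z":0,"spin":9,"claw":0},{"x":160,"y":-178,"z":0,"spin":12,"claw":0},{"x":200,"y":-223,"z":0,"spin":15,"claw":0},{"x":240,"y":-268,"z":0,"spin":18,"claw":0},{"x":280,"y":-312,"z":0,"spin":21,"claw":0},{"x":320,"y":-356,"z":0,"spin":24,"claw":0}]' 120
python3 - <<'E'
from cell import *
from h import *
s=sense();t=np.array(s['ee_pos']);M=rot(s['orientation']);print(t,M[:,0],s['joint_positions'])
print('todo mm',1000*M.T@(np.array([.508,.177,.17])-t))
E
```

```text
time_s: 1.1
ee_pos: [0.4138, -0.1308, 0.2312]
orientation: [0.0, 1.0, 0.006, 0.0]
force: [2.0, 0.3, -0.2]
gripper_width: 0.0854
grasp_force: 0.0
[ 0.41384644 -0.13080069  0.23121931] [9.99926241e-01 1.21439270e-02 1.91982656e-04] [ 0.46643491  0.01311456 -0.26078001  2.01428959  0.00417181  1.11435824
 -1.35481357]
todo mm [  97.87277257 -306.65997168   61.11092467]
```

```bash
python3 -m jog '[{"x":17,"y":-50,"z":0,"spin":3,"claw":0},{"x":34,"y":-100,"z":0,"spin":6,"claw":0},{"x":50,"y":-150,"z":5,"spin":9,"claw":0},{"x":66,"y":-200,"z":20,"spin":12,"claw":0},{"x":82,"y":-250,"z":40,"spin":12.7,"claw":0},{"x":98,"y":-306,"z":61,"spin":12.7,"claw":0},{"x":98,"y":-306,"z":61,"spin":12.7,"claw":0},{"x":98,"y":-306,"z":61,"spin":12.7,"claw":0}]'
python3 - <<'E'
from cell import *
from h import *
s=sense();print(s['force']);p=snapshot('wrist');p['s']=s;pickle.dump(p,open('pics/w1.pkl','wb'));cv2.imwrite('pics/w1.png',p['pixels'][:,:,::-1])
print(p['origin'],w2px(p,[.508,.177,.061]),w2px(p,s['ee_pos']))
E
```

```text
time_s: 2.1
ee_pos: [0.5071, 0.1741, 0.1697]
orientation: [0.001, 0.995, -0.103, -0.001]
force: [-0.6, -0.2, -0.7]
gripper_width: 0.0852
grasp_force: 0.0
[-0.59165732 -0.23799343 -0.67558535]
[0.57252869 0.16091507 0.31148654] [278.4391465  204.71468493] [282.21673045 258.21791485]
```

View pics/w1.png

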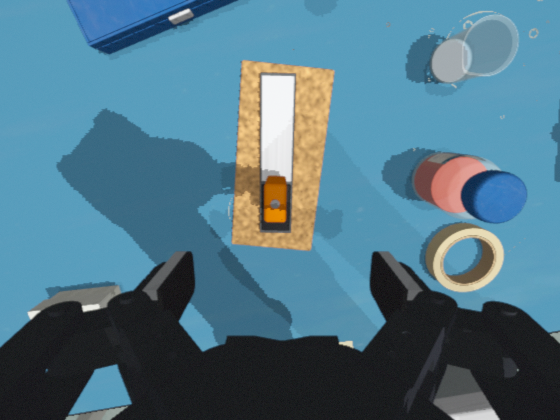

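The grip's top dot is at (276,204), against (278,205) predicted, and the blade is vertical in the image. That puts me within 1 mm, so I'll descend and grip.

```bash
python3 -m jog '[{"x":0,"y":-4,"z":40,"spin":0,"claw":0.2},{"x":0,"y":-4,"z":90,"spin":0,"claw":0.3},{"x":0,"y":-4,"z":130,"spin":0,"claw":0.3},{"x":0,"y":-4,"z":147,"spin":0,"claw":0.3},{"x":0,"y":-4,"z":147,"spin":0,"claw":0.4},{"x":0,"y":-4,"z":147,"spin":0,"claw":0.6},{"x":0,"y":-4,"z":147,"spin":0,"claw":0.8},{"x":0,"y":-4,"z":147,"spin":0,"claw":1}]' 120
```

```text
time_s: 3.15
ee_pos: [0.51, 0.1791, 0.0253]
orientation: [-0.001, 0.995, -0.104, 0.002]
force: [-0.0, 0.2, 6.8]
gripper_width: 0.0187
grasp_force: 117.1
```

```bash
python3 -m jog '[{"x":0,"y":0,"z":-3,"spin":0,"claw":1},{"x":0,"y":0,"z":-10,"spin":0,"claw":1},{"x":0,"y":0,"z":-30,"spin":0,"claw":1},{"x":0,"y":0,"z":-70,"spin":0,"claw":1},{"x":0,"y":0,"z":-110,"spin":0,"claw":1},{"x":0,"y":0,"z":-150,"spin":0,"claw":1},{"x":0,"y":0,"z":-150,"spin":0,"claw":1},{"x":0,"y":0,"z":-150,"spin":0,"claw":1}]'
python3 - <<'E'
from cell import *
from h import *
s=sense();print(s['force'],s['ft_torque']);p=snapshot('wrist');q=snapshot('side');p['s']=s;pickle.dump(p,open('pics/w2.pkl','wb'));cv2.imwrite('pics/w2.png',np.hstack([p['pixels'][0:260,130:430],q['pixels'][130:390,180:480]])[:,:,::-1])
t=np.array(s['ee_pos']);M=rot(s['orientation']);print(t)
for dz in(.008,.012,.016,.020): # underside below TCP
    o=t+M@[0,0,dz]; 
    print(dz,[w2px(p,o+M@[a,b,-.008])-[130,0] for a,b in((.115,.017),(.115,-.017),(.115,0))])
    print('side',[w2px(q,o+M@[a,b,-.008])-[180,130]+[300,0] for a,b in((.115,.017),(.115,-.017))])
E
```

```text
time_s: 4.15
ee_pos: [0.5075, 0.178, 0.1725]
orientation: [0.001, 0.995, -0.104, -0.001]
force: [-0.3, 0.8, -2.1]
gripper_width: 0.0188
grasp_force: 117.3
[-0.31829367  0.78246643 -2.05568512] [-0.02535184  0.121238   -0.06673158]
[0.50745342 0.17804733 0.17246714]
0.008 [array([192.80130085,   8.54531267]), array([112.47348086,   8.41480589]), array([152.6426483 ,   8.48006782])]
side [array([415.2247267 ,  40.48168973]), array([413.47078324,  36.07754686])]
0.012 [array([191.56138431,  12.11684476]), array([113.6547512,  11.9911791]), array([152.61301304,  12.0540199 ])]
side [array([415.20355388,  41.68906806]), array([413.45202741,  37.26818409])]
0.016 [array([190.39401749,  15.47940016]), array([114.76688626,  15.35824077]), array([152.585112  ,  15.41882793])]
side [array([415.18243101,  42.89359803]), array([413.43331502,  38.45606322])]
0.02 [array([189.29301386,  18.65079892]), array([115.81578284,  18.53384378]), array([152.55879729,  18.59232835])]
side [array([415.16135791,  44.0952897 ]), array([413.41464593,  39.64119381])]
```

View pics/w2.png

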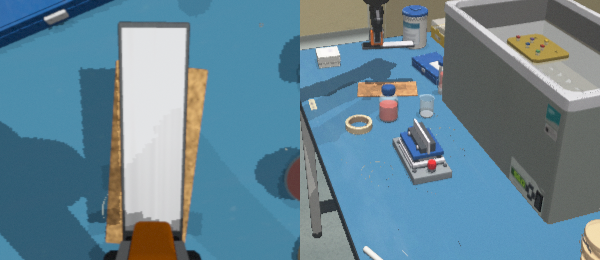

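The file is held. Its tip corners are at about (119,22) and (188,22) in the crop. I'll fit its hold (height, pitch, shift) to the blade outline.

```bash
cat > fit.py <<'E'
from h import *
from scipy.optimize import least_squares
def fitfile(p,verbose=True):
    s=p['s'];t=np.array(s['ee_pos']);M=rot(s['orientation'])
    hsv=cv2.cvtColor(p['pixels'],cv2.COLOR_RGB2HSV)
    m=((hsv[:,:,1]<110)&(hsv[:,:,2]>30)).astype(np.uint8)
    rows=range(35,225,10);obs=[]
    g=p['pixels'].astype(float).sum(2)
    sat=hsv[:,:,1].astype(int)
    for v in rows:
        r=sat[v]; w=np.where(r[200:360]<100)[0]
        if len(w): 
            c=283-200; a=c
            while r[200+a-1]<100:a-=1
            b=c
            while r[200+b+1]<100:b+=1
            obs.append((v,a+200-.5,b+200+.5))
    col=sat[:,283];v=60
    while v>0 and col[v-1]<100:v-=1
    return t,M,obs,v-.5
def model(p,t,M,q,obs):
    dx,dy,dz,pit,yaw=q
    F=R.from_euler('zyx',[yaw,pit,0]).as_matrix() # tool frame, z down
    P=lambda a,b:w2px(p,t+M@([dx,dy,dz]+F@[a,b,-.008]))
    out=[]
    l0,l1=P(.03,-.017),P(.115,-.017);r0,r1=P(.03,.017),P(.115,.017)
    for v,a,b in obs:
        out+=[l0[0]+(v-l0[1])/(l1[1]-l0[1])*(l1[0]-l0[0])-a, r0[0]+(v-r0[1])/(r1[1]-r0[1])*(r1[0]-r0[0])-b]
    return out,(l1[1]+r1[1])/2
E
python3 - <<'E'
from fit import *
p=pickle.load(open('pics/w2.pkl','rb'))
t,M,obs,top=fitfile(p);print([tuple(np.round(o,1)) for o in obs],top)
f=lambda q:(lambda o:np.r_[o[0],3*(o[1]-top), q[0]/.002])(model(p,t,M,q,obs))
r=least_squares(f,[0,0,.016,0,0],x_scale=[.001,.001,.001,.01,.01],loss='soft_l1');print(r.x*[1e3,1e3,1e3,57.3,57.3],r.cost,np.round(r.fun,1))
E
```

```text
[(np.float64(35.0), np.float64(247.5), np.float64(319.5)), (np.float64(45.0), np.float64(247.5), np.float64(318.5)), (np.float64(55.0), np.float64(248.5), np.float64(318.5)), (np.float64(65.0), np.float64(248.5), np.float64(317.5)), (np.float64(75.0), np.float64(248.5), np.float64(317.5)), (np.float64(85.0), np.float64(248.5), np.float64(317.5)), (np.float64(95.0), np.float64(249.5), np.float64(316.5)), (np.float64(105.0), np.float64(249.5), np.float64(316.5)), (np.float64(115.0), np.float64(249.5), np.float64(316.5)), (np.float64(125.0), np.float64(249.5), np.float64(315.5)), (np.float64(135.0), np.float64(249.5), np.float64(315.5)), (np.float64(145.0), np.float64(250.5), np.float64(315.5)), (np.float64(155.0), np.float64(250.5), np.float64(315.5)), (np.float64(165.0), np.float64(250.5), np.float64(314.5)), (np.float64(175.0), np.float64(250.5), np.float64(314.5)), (np.float64(185.0), np.float64(250.5), np.float64(313.5)), (np.float64(195.0), np.float64(251.5), np.float64(313.5)), (np.float64(205.0), np.float64(251.5), np.float64(313.5)), (np.float64(215.0), np.float64(251.5), np.float64(312.5))] 21.5
[-0.38994313 -0.08985177 22.15076266 -0.28306758  0.25506004] 1.6862313734597874 [ 0.2 -0.5  0.4  0.1 -0.4 -0.2 -0.1  0.5  0.1  0.1  0.3 -0.2 -0.5  0.4
 -0.3  0.1 -0.1 -0.2  0.2  0.4  0.4  0.1 -0.4 -0.3 -0.2 -0.6  0.   0.
  0.2 -0.3  0.5  0.4 -0.3  0.  -0.1 -0.3  0.1  0.3 -0.  -0.2]
```

```bash
python3 -m jog '[{"x":0,"y":40,"z":0,"spin":0,"claw":1},{"x":-2,"y":95,"z":0,"spin":-2,"claw":1},{"x":-5,"y":150,"z":0,"spin":-4,"claw":1},{"x":-8,"y":205,"z":0,"spin":-6,"claw":1},{"x":-11,"y":260,"z":0,"spin":-8,"claw":1},{"x":-14,"y":315,"z":0,"spin":-9.5,"claw":1},{"x":-18,"y":370,"z":0,"spin":-9.5,"claw":1},{"x":-21,"y":415,"z":0,"spin":-9.5,"claw":1}]'
cat > st.py <<'E'
from cell import *
from h import *
c,s_=np.cos(np.radians(-2.4)),np.sin(np.radians(-2.4));J=np.array([[c,-s_,0],[s_,c,0],[0,0,1]])
def st():
    s=sense();t=np.array(s['ee_pos']);M=rot(s['orientation']);j=J.T@(t-[.498,-.2138,0])
    print('t',round(s['time_s'],2),'jig mm',(1000*j).round(1),'under z',round(1000*(t[2]-.0195),1),'yaw',np.degrees(np.arctan2(M[1,0],M[0,0])).round(2),'F jig',(J.T@s['force']).round(2),'T',np.round(s['ft_torque'],2),'w',round(s['gripper_width'],4))
    return s,t,M
def todo(jx,jy,uz):
    s,t,M=st();g=np.array([.498,-.2138,0])+J@[jx,jy,0];g[2]=uz+.0195
    print('todo',(1000*M.T@(g-t)).round(1))
E
python3 -c "from st import *;todo(-.1,-.036,.12)"
```

```text
time_s: 5.25
ee_pos: [0.4003, -0.225, 0.172]
orientation: [-0.0, 1.0, -0.022, -0.001]
force: [1.1, -1.1, -2.2]
gripper_width: 0.0184
grasp_force: 117.6
t 5.25 jig mm [-97.1 -15.2 172. ] under z 152.5 yaw -2.48 F jig [ 1.11 -1.07 -2.25] T [-0.03 -0.03  0.07] w 0.0184
todo [-2.8 20.8 32.5]
```

```bash
python3 -m jog '[{"x":-1,"y":7,"z":10,"spin":0,"claw":1},{"x":-2,"y":14,"z":20,"spin":0,"claw":1},{"x":-3,"y":21,"z":32,"spin":0,"claw":1},{"x":-3,"y":21,"z":32,"spin":0,"claw":1},{"x":-3,"y":21,"z":32,"spin":0,"claw":1},{"x":-3,"y":21,"z":32,"spin":0,"claw":1},{"x":-3,"y":21,"z":32,"spin":0,"claw":1},{"x":-3,"y":21,"z":32,"spin":0,"claw":1}]'
python3 - <<'E'
from st import *
s,t,M=st();p=snapshot('wrist');q=snapshot('top');cv2.imwrite('pics/w3.png',np.hstack([p['pixels'],cv2.resize(q['pixels'][160:265,360:420],(240,420),interpolation=2)])[:,:,::-1])
for y in(-.055,.055):print(w2px(p,np.array([.498,-.2138,.095])+J@[0,y,0]))
for y in(-.077,.077):print('knob',w2px(p,np.array([.498,-.2138,.052])+J@[0,y,0]))
E
```

```text
time_s: 6.25
ee_pos: [0.3985, -0.244, 0.1416]
orientation: [0.0, 1.0, -0.021, 0.0]
force: [-0.0, 0.3, -1.6]
gripper_width: 0.0187
grasp_force: 117.7
t 6.25 jig mm [-98.2 -34.4 141.6] under z 122.1 yaw -2.39 F jig [-0.05  0.26 -1.61] T [0.01 0.06 0.02] w 0.0187
[317.12115536  71.89535667]
[131.05382703  71.56907358]
knob [340.25152715  82.60746955]
knob [130.04270666  82.25042812]
```

View pics/w3.png

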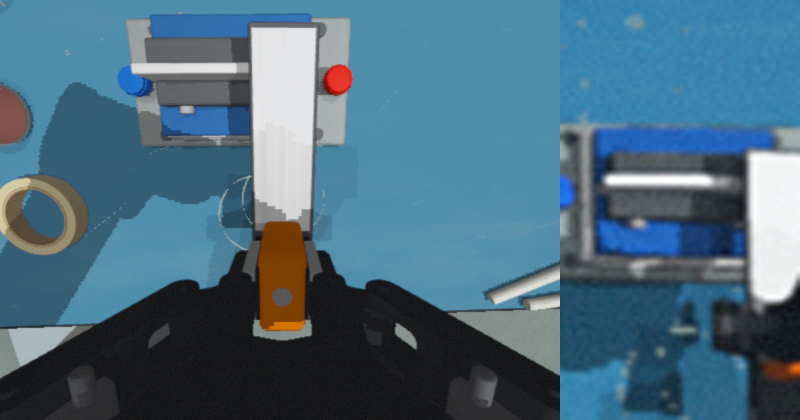

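```bash
python3 -m jog '[{"x":0,"y":1,"z":8,"spin":0,"claw":1},{"x":0,"y":1,"z":16,"spin":0,"claw":1},{"x":0,"y":1,"z":21,"spin":0,"claw":1},{"x":0,"y":1,"z":23,"spin":0,"claw":1},{"x":0,"y":1,"z":24,"spin":0,"claw":1},{"x":0,"y":1,"z":25,"spin":0,"claw":1},{"x":0,"y":1,"z":26,"spin":0,"claw":1},{"x":0,"y":1,"z":27,"spin":0,"claw":1}]'
python3 -c "from st import *;st()"
```

```text
time_s: 7.35
ee_pos: [0.3984, -0.2451, 0.1144]
orientation: [0.0, 1.0, -0.021, 0.0]
force: [0.3, -0.2, -0.5]
gripper_width: 0.0186
grasp_force: 117.7
t 7.35 jig mm [-98.2 -35.5 114.4] under z 94.9 yaw -2.4 F jig [ 0.29 -0.18 -0.47] T [ 0.   -0.02  0.03] w 0.0186
```

```bash
python3 -m jog '[{"x":0,"y":0,"z":0.5,"spin":0,"claw":1},{"x":0,"y":0,"z":1,"spin":0,"claw":1},{"x":0,"y":0,"z":1.5,"spin":0,"claw":1},{"x":0,"y":0,"z":2,"spin":0,"claw":1},{"x":0,"y":0,"z":2.5,"spin":0,"claw":1},{"x":0,"y":0,"z":3,"spin":0,"claw":1},{"x":0,"y":0,"z":3,"spin":0,"claw":1},{"x":0,"y":0,"z":3,"spin":0,"claw":1}]'
python3 -c "from st import *;st()"
```

```text
time_s: 8.35
ee_pos: [0.3985, -0.2452, 0.1114]
orientation: [0.0, 1.0, -0.021, 0.0]
force: [-0.5, 0.1, 0.3]
gripper_width: 0.0189
grasp_force: 117.9
t 8.35 jig mm [-98.1 -35.5 111.4] under z 91.9 yaw -2.4 F jig [-0.53  0.09  0.27] T [ 0.03 -0.18 -0.06] w 0.0189
```

```bash
python3 -m jog '[{"x":2,"y":0,"z":1,"spin":0,"claw":1},{"x":12,"y":0,"z":1,"spin":0,"claw":1},{"x":24,"y":0,"z":1,"spin":0,"claw":1},{"x":36,"y":0,"z":1,"spin":0,"claw":1},{"x":48,"y":0,"z":1,"spin":0,"claw":1},{"x":60,"y":0,"z":1,"spin":0,"claw":1},{"x":70,"y":0,"z":1,"spin":0,"claw":1},{"x":76,"y":0,"z":1,"spin":0,"claw":1}]'
python3 -c "from st import *;st()"
```

```text
time_s: 9.35
ee_pos: [0.4749, -0.2481, 0.1103]
orientation: [-0.0, 1.0, -0.021, -0.0]
force: [-0.4, 0.3, 1.1]
gripper_width: 0.0188
grasp_force: 118.1
t 9.35 jig mm [-21.7 -35.3 110.3] under z 90.8 yaw -2.38 F jig [-0.46  0.24  1.13] T [ 0.06  0.35 -0.02] w 0.0188
```

```bash
python3 -m jog '[{"x":1.5,"y":0,"z":0.6,"spin":0,"claw":1},{"x":3,"y":0,"z":1,"spin":0,"claw":1},{"x":4,"y":0,"z":1,"spin":0,"claw":1},{"x":5,"y":0,"z":1,"spin":0,"claw":1},{"x":5.5,"y":0,"z":1,"spin":0,"claw":1},{"x":6,"y":0,"z":1,"spin":0,"claw":1},{"x":6.5,"y":0,"z":1,"spin":0,"claw":1},{"x":7,"y":0,"z":1,"spin":0,"claw":1}]'
python3 - <<'E'
from st import *
st()
p=snapshot('wrist');cv2.imwrite('pics/w4.png',np.hstack([p['pixels'][100:360,60:360]])[:,:,::-1])
for y in(-.055,.055):
  for g in(0,.003):print(w2px(p,np.array([.498,-.2138,.091])+J@[g,y,0])-[60,100])
E
```

```text
time_s: 10.35
ee_pos: [0.4813, -0.2486, 0.1093]
orientation: [0.0, 1.0, -0.021, 0.0]
force: [-1.7, -0.5, 2.4]
gripper_width: 0.0183
grasp_force: 118.1
t 10.35 jig mm [-15.3 -35.4 109.3] under z 89.8 yaw -2.4 F jig [-1.71 -0.62  2.39] T [-0.01  0.39 -0.03] w 0.0183
[256.24520026 119.96647441]
[256.41298482 114.94832144]
[ 63.98766487 119.80420368]
[ 63.2521624  114.78104688]
```

View pics/w4.png

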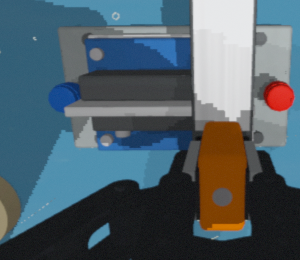

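Blue end of the edge is at row ~107 in the crop, ahead of where it sits at rest, so the plate is carried forward (Fx −1.7 N). Next I lift, go back and shift to the middle.

```bash
python3 -m jog '[{"x":0.5,"y":0,"z":-6,"spin":0,"claw":1},{"x":0.5,"y":0,"z":-16,"spin":0,"claw":1},{"x":0,"y":0,"z":-26,"spin":0,"claw":1},{"x":0,"y":0,"z":-26,"spin":0,"claw":1},{"x":-20,"y":-9,"z":-26,"spin":0,"claw":1},{"x":-45,"y":-20,"z":-26,"spin":0,"claw":1},{"x":-70,"y":-30,"z":-26,"spin":0,"claw":1},{"x":-83,"y":-35.5,"z":-26,"spin":0,"claw":1}]'
python3 -c "from st import *;st()"
python3 -m jog '[{"x":0,"y":0,"z":4,"spin":0,"claw":1},{"x":0,"y":0,"z":12,"spin":0,"claw":1},{"x":0,"y":0,"z":18,"spin":0,"claw":1},{"x":0,"y":0,"z":20,"spin":0,"claw":1},{"x":0,"y":0,"z":21,"spin":0,"claw":1},{"x":0,"y":0,"z":22,"spin":0,"claw":1},{"x":0,"y":0,"z":23,"spin":0,"claw":1},{"x":0,"y":0,"z":24,"spin":0,"claw":1}]'
python3 -c "from st import *;st()"
```

```text
time_s: 11.4
ee_pos: [0.3984, -0.2091, 0.1351]
orientation: [0.0, 1.0, -0.021, -0.0]
force: [-0.0, -0.4, -1.5]
gripper_width: 0.0187
grasp_force: 117.8
t 11.4 jig mm [-99.7   0.6 135.1] under z 115.6 yaw -2.4 F jig [ 0.   -0.42 -1.45] T [-0.04 -0.02  0.02] w 0.0187
time_s: 12.4
ee_pos: [0.4002, -0.2096, 0.1116]
orientation: [0.0, 1.0, -0.021, 0.0]
force: [0.0, 1.2, 0.9]
gripper_width: 0.0186
grasp_force: 118.0
t 12.4 jig mm [-9.790e+01  1.000e-01  1.116e+02] under z 92.1 yaw -2.39 F jig [-0.    1.2   0.89] T [ 0.22 -0.12  0.07] w 0.0186
```

```bash
python3 -m jog '[{"x":0.5,"y":0,"z":0.7,"spin":0,"claw":1},{"x":6,"y":0,"z":1.2,"spin":0,"claw":1},{"x":17,"y":0,"z":1.5,"spin":0,"claw":1},{"x":28,"y":0,"z":1.7,"spin":0,"claw":1},{"x":39,"y":0,"z":2,"spin":0,"claw":1},{"x":50,"y":0,"z":2,"spin":0,"claw":1},{"x":60,"y":0,"z":2,"spin":0,"claw":1},{"x":69,"y":0,"z":2,"spin":0,"claw":1}]'
python3 -c "from st import *;st()"
python3 -m jog '[{"x":5,"y":0,"z":0.2,"spin":0,"claw":1},{"x":8,"y":0,"z":0.3,"spin":0,"claw":1},{"x":10,"y":0,"z":0.3,"spin":0,"claw":1},{"x":11,"y":0,"z":0.3,"spin":0,"claw":1},{"x":12,"y":0,"z":0.3,"spin":0,"claw":1},{"x":12.5,"y":0,"z":0.3,"spin":0,"claw":1},{"x":13,"y":0,"z":0.3,"spin":0,"claw":1},{"x":13.5,"y":0,"z":0.3,"spin":0,"claw":1}]'
python3 -c "from st import *;st()"
```

```text
time_s: 13.4
ee_pos: [0.4693, -0.2124, 0.1093]
orientation: [0.0, 1.0, -0.021, -0.0]
force: [-2.1, -0.2, 1.9]
gripper_width: 0.018
grasp_force: 118.2
t 13.4 jig mm [-2.870e+01  1.000e-01  1.093e+02] under z 89.8 yaw -2.39 F jig [-2.11 -0.32  1.95] T [0.06 0.36 0.01] w 0.018
time_s: 14.4
ee_pos: [0.4822, -0.2131, 0.109]
orientation: [0.0, 1.0, -0.021, 0.0]
force: [-2.5, 0.5, 1.5]
gripper_width: 0.0185
grasp_force: 118.2
t 14.4 jig mm [-1.58e+01  1.00e-01  1.09e+02] under z 89.5 yaw -2.4 F jig [-2.5   0.41  1.52] T [0.01 0.43 0.04] w 0.0185
```

Good drag again. Next: lift, go back, shift to the blue end (+36) and stroke.

```bash
python3 -m jog '[{"x":0.5,"y":0,"z":-6,"spin":0,"claw":1},{"x":0.5,"y":0,"z":-16,"spin":0,"claw":1},{"x":0,"y":0,"z":-26,"spin":0,"claw":1},{"x":0,"y":0,"z":-26,"spin":0,"claw":1},{"x":-20,"y":-9,"z":-26,"spin":0,"claw":1},{"x":-45,"y":-20,"z":-26,"spin":0,"claw":1},{"x":-70,"y":-30,"z":-26,"spin":0,"claw":1},{"x":-82.5,"y":-36,"z":-26,"spin":0,"claw":1}]'
python3 -m jog '[{"x":0,"y":0,"z":4,"spin":0,"claw":1},{"x":0,"y":0,"z":12,"spin":0,"claw":1},{"x":0,"y":0,"z":18,"spin":0,"claw":1},{"x":0,"y":0,"z":20,"spin":0,"claw":1},{"x":0,"y":0,"z":21,"spin":0,"claw":1},{"x":0,"y":0,"z":22,"spin":0,"claw":1},{"x":0,"y":0,"z":23,"spin":0,"claw":1},{"x":0,"y":0,"z":24,"spin":0,"claw":1}]'
python3 -c "from st import *;st()"
```

```text
time_s: 15.4
ee_pos: [0.3999, -0.1731, 0.1348]
orientation: [0.0, 1.0, -0.021, -0.0]
force: [-0.3, -0.1, -2.6]
gripper_width: 0.0185
grasp_force: 117.9
time_s: 16.4
ee_pos: [0.4017, -0.1736, 0.1113]
orientation: [0.0, 1.0, -0.021, 0.0]
force: [0.3, 1.1, 0.6]
gripper_width: 0.0182
grasp_force: 118.0
t 16.4 jig mm [-97.9  36.1 111.3] under z 91.8 yaw -2.39 F jig [0.23 1.15 0.6 ] T [ 0.19 -0.11  0.13] w 0.0182
```

```bash
python3 -m jog '[{"x":0.5,"y":0,"z":0.7,"spin":0,"claw":1},{"x":6,"y":0,"z":1.2,"spin":0,"claw":1},{"x":17,"y":0,"z":1.5,"spin":0,"claw":1},{"x":28,"y":0,"z":1.7,"spin":0,"claw":1},{"x":39,"y":0,"z":2,"spin":0,"claw":1},{"x":50,"y":0,"z":2,"spin":0,"claw":1},{"x":60,"y":0,"z":2,"spin":0,"claw":1},{"x":69,"y":0,"z":2,"spin":0,"claw":1}]'
python3 -m jog '[{"x":5,"y":0,"z":0,"spin":0,"claw":1},{"x":8,"y":0,"z":0,"spin":0,"claw":1},{"x":10,"y":0,"z":0,"spin":0,"claw":1},{"x":11,"y":0,"z":0,"spin":0,"claw":1},{"x":12,"y":0,"z":0,"spin":0,"claw":1},{"x":12.5,"y":0,"z":0,"spin":0,"claw":1},{"x":13,"y":0,"z":0,"spin":0,"claw":1},{"x":13.5,"y":0,"z":0,"spin":0,"claw":1}]'
python3 -c "from st import *;st()"
python3 -m jog '[{"x":0.5,"y":0,"z":-6,"spin":0,"claw":1},{"x":0.5,"y":0,"z":-16,"spin":0,"claw":1},{"x":0,"y":0,"z":-26,"spin":0,"claw":1},{"x":0,"y":0,"z":-36,"spin":0,"claw":1},{"x":0,"y":0,"z":-46,"spin":0,"claw":1},{"x":0,"y":0,"z":-56,"spin":0,"claw":1},{"x":0,"y":0,"z":-64,"spin":0,"claw":1},{"x":0,"y":0,"z":-64,"spin":0,"claw":1}]'
python3 - <<'E'
from st import *
s,t,M=st()
a=np.radians(-17.3);u=np.array([np.cos(a),np.sin(a),0]);g=np.array([.535,.1675,.172])-.035*u
print('goal',g,'todo',1000*M.T@(g-t))
E
```

```text
time_s: 17.4
ee_pos: [0.4708, -0.1765, 0.1089]
orientation: [-0.0, 1.0, -0.021, -0.0]
force: [-1.2, 0.5, 1.3]
gripper_width: 0.0183
grasp_force: 118.2
time_s: 18.4
ee_pos: [0.4837, -0.1771, 0.109]
orientation: [0.0, 1.0, -0.021, 0.0]
force: [-1.8, 0.6, 1.9]
gripper_width: 0.0187
grasp_force: 118.2
t 18.4 jig mm [-15.8  36.  109. ] under z 89.5 yaw -2.41 F jig [-1.86  0.49  1.85] T [-0.06  0.36 -0.01] w 0.0187
time_s: 19.4
ee_pos: [0.4843, -0.1772, 0.1738]
orientation: [0.0, 1.0, -0.021, 0.001]
force: [1.2, -0.5, -2.2]
gripper_width: 0.0187
grasp_force: 118.0
t 19.4 jig mm [-15.3  36.  173.8] under z 154.3 yaw -2.4 F jig [ 1.23 -0.42 -2.21] T [0.02 0.07 0.01] w 0.0187
goal [0.50158337 0.17790812 0.172     ] todo [   2.45697502 -355.51684317    1.58231006]
```

```bash
python3 -m jog '[{"x":0,"y":-40,"z":0,"spin":2,"claw":1},{"x":0,"y":-90,"z":0,"spin":4,"claw":1},{"x":1,"y":-140,"z":0,"spin":6,"claw":1},{"x":1,"y":-190,"z":0,"spin":8,"claw":1},{"x":2,"y":-240,"z":0,"spin":10,"claw":1},{"x":2,"y":-290,"z":0,"spin":12,"claw":1},{"x":2.5,"y":-330,"z":0,"spin":14,"claw":1},{"x":2.5,"y":-355.5,"z":0,"spin":14.9,"claw":1}]'
python3 -m jog '[{"x":0,"y":0,"z":0,"spin":0,"claw":1},{"x":0,"y":0,"z":30,"spin":0,"claw":1},{"x":0,"y":0,"z":60,"spin":0,"claw":1},{"x":0,"y":0,"z":90,"spin":0,"claw":1},{"x":0,"y":0,"z":115,"spin":0,"claw":1},{"x":0,"y":0,"z":130,"spin":0,"claw":1},{"x":0,"y":0,"z":137,"spin":0,"claw":1},{"x":0,"y":0,"z":137,"spin":0,"claw":1}]'
python3 - <<'E'
from st import *
s,t,M=st();print(s['ee_pos'])
p=snapshot('wrist');cv2.imwrite('pics/w5.png',p['pixels'][:,:,::-1])
E
```

```text
time_s: 20.4
ee_pos: [0.5005, 0.1806, 0.1726]
orientation: [-0.0, 0.989, -0.149, -0.0]
force: [0.2, -0.8, -0.9]
gripper_width: 0.0186
grasp_force: 117.6
time_s: 21.4
ee_pos: [0.5013, 0.1777, 0.0361]
orientation: [0.0, 0.989, -0.151, 0.0]
force: [0.2, -0.2, -2.4]
gripper_width: 0.0186
grasp_force: 117.7
t 21.4 jig mm [-13.1 391.3  36.1] under z 16.6 yaw -17.32 F jig [ 0.24 -0.22 -2.4 ] T [ 0.01 -0.02 -0.07] w 0.0186
[0.50131871 0.17774992 0.03607659]
```

View pics/w5.png

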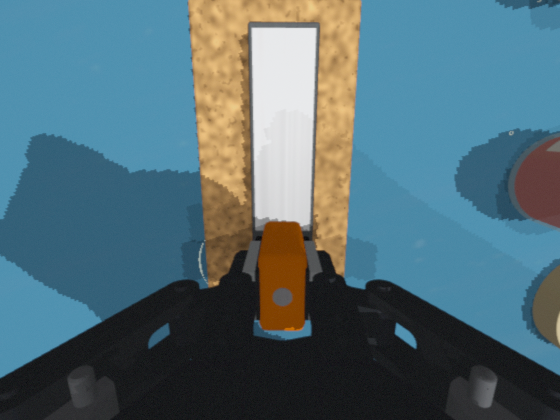

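The blade sits centred and parallel on the pad (pad x 190–360, blade 250–318). Next I lower it to contact.

```bash
python3 -m jog '[{"x":0,"y":0,"z":3,"spin":0,"claw":1},{"x":0,"y":0,"z":5,"spin":0,"claw":1},{"x":0,"y":0,"z":7,"spin":0,"claw":1},{"x":0,"y":0,"z":8,"spin":0,"claw":1},{"x":0,"y":0,"z":9,"spin":0,"claw":1},{"x":0,"y":0,"z":10,"spin":0,"claw":1},{"x":0,"y":0,"z":10.5,"spin":0,"claw":1},{"x":0,"y":0,"z":10.5,"spin":0,"claw":1}]'
```

```text
time_s: 22.45
ee_pos: [0.5011, 0.178, 0.0255]
orientation: [0.0, 0.989, -0.15, 0.0]
force: [-0.1, -0.3, -2.0]
gripper_width: 0.0184
grasp_force: 117.7
```

```bash
python3 -m jog '[{"x":0,"y":0,"z":0.4,"spin":0,"claw":1},{"x":0,"y":0,"z":0.8,"spin":0,"claw":1},{"x":0,"y":0,"z":0.8,"spin":0,"claw":1},{"x":0,"y":0,"z":0.8,"spin":0,"claw":0.7},{"x":0,"y":0,"z":0.8,"spin":0,"claw":0.5},{"x":0,"y":0,"z":0.8,"spin":0,"claw":0.3},{"x":0,"y":0,"z":0.8,"spin":0,"claw":0.2},{"x":0,"y":0,"z":0.8,"spin":0,"claw":0.2}]' 20
python3 -m jog '[{"x":0,"y":0,"z":-10,"spin":0,"claw":0.2},{"x":0,"y":0,"z":-30,"spin":0,"claw":0.2},{"x":0,"y":0,"z":-60,"spin":0,"claw":0.2},{"x":0,"y":0,"z":-100,"spin":0,"claw":0.2},{"x":0,"y":0,"z":-140,"spin":0,"claw":0.2},{"x":0,"y":0,"z":-150,"spin":0,"claw":0.2},{"x":0,"y":0,"z":-150,"spin":0,"claw":0.2},{"x":0,"y":0,"z":-150,"spin":0,"claw":0.2}]'
python3 - <<'E'
from st import *
st();p=snapshot('wrist');cv2.imwrite('pics/w6.png',p['pixels'][:,:,::-1])
E
```

```text
time_s: 23.45
ee_pos: [0.5011, 0.178, 0.0246]
orientation: [0.0, 0.989, -0.15, 0.0]
force: [0.0, -0.1, -0.6]
gripper_width: 0.0684
grasp_force: 0.0
time_s: 24.45
ee_pos: [0.5001, 0.1775, 0.1733]
orientation: [0.001, 0.989, -0.15, -0.001]
force: [-0.0, 0.2, -0.9]
gripper_width: 0.0686
grasp_force: 0.0
t 24.45 jig mm [-14.3 391.  173.3] under z 153.8 yaw -17.3 F jig [-0.04  0.19 -0.9 ] T [-0.02  0.07 -0.01] w 0.0686
```

View pics/w6.png

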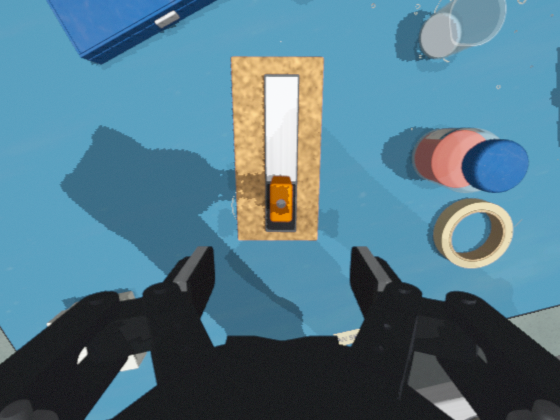

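The file (blade 265–298 wide, grip at (281,203)) lies centred and parallel on the pad, released. The bottle, tape roll and beaker are where they were.

```bash
python3 -c "from cell import *;print(hand_in())"
```

```text
the job is handed in; nothing more can be done
None
```

I made the three filing strokes (red end, middle, blue end), lifting clear after each, then laid the file flat and released on the cork pad and handed the job in at about 24.5 s; the hand-in returned no verdict.

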